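# Put the bench consumables and cutters back in their holders

### The job

Put the four loose things away, each in its own holder: the yellow flux bottle standing in the yellow cup, the black marker pen lying along its white outline on the blue mat, either way round, the roll of red tape lying flat over the steel spindle, and the orange-handled cutters lying flat on their outline on the black mat, jaws on the white part. Keep the flux bottle upright all the while, and leave the white glue bottle and the yellow screwdriver where they are.

Things in the scene. Friction and masses are not known exactly. Their poses are not given: they have to be found in the camera images.
- flux_mid (a point): middle of the loose yellow flux bottle with yellow-orange nozzle: standing on the bench, 38 mm diameter, 99 mm tall, the straight round body reaches 64 mm up and the nozzle stands above it; this point is on its axis, 49.5 mm above its underside; z points up the bottle. About 0.09 kg.
- pen_mid (a point): middle of the loose black marker pen with a white band, lying on the bench: 136 mm long, 13 mm wide, 14 mm thick; this point is at the middle of its length, 7 mm above its underside; y runs along the pen. It does not roll. About 0.03 kg.
- tape_mid (a point): middle of the loose roll of red tape lying flat: a ring 64 mm in outer diameter, with a hole about 35 mm across, 18 mm tall; this point is the centre of the hole, 9 mm above its underside; z is the roll's axis. About 0.05 kg.
- cutters_grip (a point): grip point of the loose flush cutters with orange handles lying flat: 121 mm long, 43 mm over the handle ends, 9 mm thick; this point is midway between the two handles, where they are about 30 to 38 mm wide overall, 5 mm above the underside; +y points along the cutters to the handle ends (38 mm from this point), -y to the metal jaws, whose tip is 82 mm from this point; z is up. About 0.08 kg.
- cup_yellow: yellow holder cup fixed to the bench, for the flux bottle: round, open at the top, 68 mm outer and 60 mm inner diameter, rim 18 mm above the bench, inner floor 4 mm above the bench, on a round black foot 80 mm across; origin at the centre of its underside, on the bench.
- pen_mat: blue mat fixed to the bench, for the marker pen, 34 x 146 x 4 mm, with the flat white outline of the pen along its middle; origin at the centre of its underside, on the bench; y runs along the mat and the outline. A pen on the outline has its middle right above the origin, 11 mm above the bench.
- spindle: holder for the tape fixed to the bench: a round dark foot 80 mm across and 4 mm thick with a red ring marked on it and an upright steel pin at its centre, 16 mm diameter, its tapered top 27 mm above the bench; origin at the centre of its underside, on the bench.
- cutter_mat: black mat fixed to the bench, 66 x 136 x 4 mm, with a flat painted outline of the cutters, handles in orange and jaws in white; origin at the centre of its underside, on the bench; +y points along the mat to the handle ends, -y to the jaws. Cutters that lie on the outline have their grip point 22 mm from the origin along +y, 9 mm above the bench.
- glue: loose bystander, not to be moved: white glue bottle with red cap and nozzle, standing, 40 mm diameter, 128 mm tall; origin at the centre of its underside.
- driver: loose bystander, not to be moved: screwdriver with yellow handle, 190 mm long, 24 mm thick, lying on the bench; origin at the middle of its length, on the bench, y along it to the handle end.
Mind the look-alikes: they are no part of the job. Leave any green or purple look-alike of the part that bears tape_mid alone.

How it is judged:
By the outcome, as a careful person would: the job done as asked, in the order asked, and still so for the second after the job is handed in, with the robot touching nothing.
It also fails if it takes over 93 s, if anything falls off the work surface, if the arm or the gripper's body presses on something with over 40 N, if the wrist force passes 120 N, or if a joint passes its speed limit or range.

### The arm

A 7-joint arm with a two-finger parallel gripper is mounted at the origin on the work surface; the furniture and walls round the work are solid. World frame = base frame: x ahead of the robot, y to its left, z up, the work surface at z = 0. Lengths are in m, angles in rad, forces in N, time in s.
With the tool pointing down it reaches from about 0.4 to 0.85 m from the base axis. Payload 10.4 kg.
Tool frame: the origin (TCP) lies at the very end of the fingers, on their centre line; the grasp point (between the pads) lies 19 mm behind it; z points along the fingers, y is the direction in which the jaws open and shut (so a half turn about z gives the same grasp; the last joint's range is limited). The gripper opens to 85 mm and grips with 20 to 120 N. Pads are 22 mm wide; open, the fingers measure 114 mm over their backs; the gripper's body (76 mm by 85 mm) begins 54 mm behind the grasp point. The pads swing forward as they close: fully open they stand 13 mm farther back than shut.
Start: joints at [1.287, 0.332, -0.065, 1.46, 0.022, 1.35, -0.088], TCP at [0.161, -0.604, 0.231] pointing down, gripper open.
Joint ranges: [-2.6, 2.6], [-0.5, 2.12], [-1.47, 1.34], [0.16, 2.42], [-1.27, 4.41], [0.06, 2.06], [-2.6, 2.6]. Speed limits (rad/s): [2.22, 2.22, 2.79, 2.79, 3.14, 3.14, 3.14].

### API

Orientations are given as a unit quaternion [x, y, z, w].
In Python, from workcell import get_obs, camera, camera_info, hand_in gives the robot as it stands.
- The arm moves only by the tool move_arm, never from a script. Its argument "moves" is a list of rows, each a list of 3 entries, a list of its own where there are three numbers: the shift along the tool's x, y, z in units of 25 mm (1.0 is 25 mm), then the turn, a rotation vector about the tool's x, y, z in degrees, then the opening, from 0 (shut) to 1 (fully open). A call has 1 to 5 rows; each row shifts and turns the commanded pose from where the row before left it, along the tool's axes as they then stand; what a row does not reach is not made up. A row lasts 1/8 s, in which the tool goes at most 62.5 mm and 10.7 degrees, less where a joint would pass 70% of its speed; a pose out of reach is approached as far as the arm can. A call is refused whole if a number of a shift passes 1 or a number of a turn 10.7, either way. A call with a gripper value outside its range is refused whole. The fingers move at their own pace and stop on an object; "squeeze" is the grip in N (left out, the last holds). Time passes only in rows, so rows that do not move let the fingers close. It gives the time, the measured TCP pose, the force and the opening at its end, in the units of the state.
- get_obs(): the state, without advancing time (a new reading comes with each control period).
- camera(name): name is "scene" or "top"; returns the picture (480x640x3 uint8, red, green, blue); there is no depth.
- camera_info(name): a dict with "fx", "fy", "cx", "cy" (pixels), "origin" and "rotation" of the camera in the world. Camera axes: x right, y down, z forward; pixel columns grow to the right and rows downward; lengths in m; the calibration is good to about 2 mm. A picture is of the moment at which its call begins. camera_info takes no time and is no camera call.
- hand_in(): hands the job in, once; it reports no verdict.
The state is a dict: "clock": time; "joint_pos": joint angles; "joint_velocities": joint speeds; "tau": joint torques, N m; "position": TCP position; "ee_rot": TCP orientation; "ft_force": force on the tool from outside, world axes, zero at the start; "torque": the same for the moment, N m; "grip_width": opening from 0.0 (shut) to 1.0 (fully open).
Only numpy, scipy, OpenCV 4.12 (cv2) and the standard library are available. Lean on these libraries where they do the work, as an engineer would, in place of code of your own. Each camera call takes 0.05 s, during which the arm holds its last target. There are 200 camera calls.

## Working session

There is one attempt and no reset: what is moved stays moved. The work goes in short steps, Python scripts to look and compute and a tool call to move; the robot and the scene stay as the last step left them, time stands still between calls to the robot, and variables do not carry over. Pictures are saved under pics/ and viewed, about 12 in all and at most 16, crops included, and the job is handed in when it is done.

Besides the shell and the picture viewer there is one more tool, called after "Emit:" in YAML: its name, and indented under it one key for each argument. move_arm: Moves the arm, as the interface text tells. Its arguments: {"type":"object","properties":{"moves":{"type":"array","items":{"type":"array"}},"squeeze":{"type":"number"}},"required":["moves"]}

```bash
mkdir -p pics; python3 - <<'E'
from workcell import *
import cv2
for n in("top","scene"):
    im=camera(n);cv2.imwrite(f"pics/{n}0.png",im[:,:,::-1]);i=camera_info(n);print(n,i)
print(get_obs())
E
```

```text
top {'fx': 606.2907057401519, 'fy': 606.2907057401519, 'cx': 318.88437908063514, 'cy': 240.70665434505273, 'origin': array([ 0.44834014, -0.00941368,  1.19906875]), 'rotation': array([-0.70508853,  0.70755515, -0.02788951,  0.03792177])}
scene {'fx': 474.2306492196905, 'fy': 474.2306492196905, 'cx': 311.70772894401165, 'cy': 248.7640641426631, 'origin': array([ 0.19617715, -0.41150086,  0.72774917]), 'rotation': array([ 0.87945878, -0.33116662,  0.1155063 , -0.32177511])}
{'clock': 0.1, 'joint_pos': array([ 1.287418  ,  0.332824  , -0.06469548,  1.46085381,  0.02160744,
        1.34990825, -0.08849388]), 'joint_velocities': array([ 0.00162887, -0.00120595, -0.00065356, -0.00188706, -0.0033356 ,
        0.00171342,  0.00077755]), 'tau': array([ 2.36567255e-03, -6.26748133e+01,  4.99042624e-02, -3.92430317e+01,
        1.64536934e-02,  6.96855408e-03,  1.25555050e-05]), 'position': array([ 0.16105013, -0.60354434,  0.2305876 ]), 'ee_rot': array([ 9.91509690e-01,  1.30031203e-01, -1.17626904e-04, -6.38113946e-04]), 'ft_force': array([ 0.26710218, -0.52893783,  0.18423655]), 'torque': array([ 0.01368296, -0.03672641, -0.01658915]), 'grip_width': 0.999305243313187}
```

View pics/top0.png

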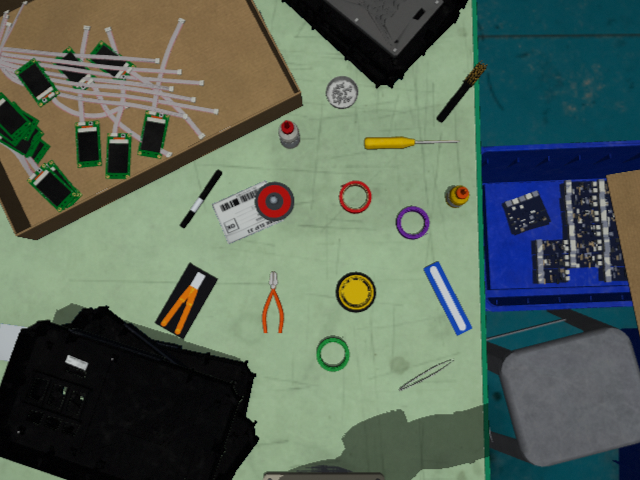

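View pics/scene0.png

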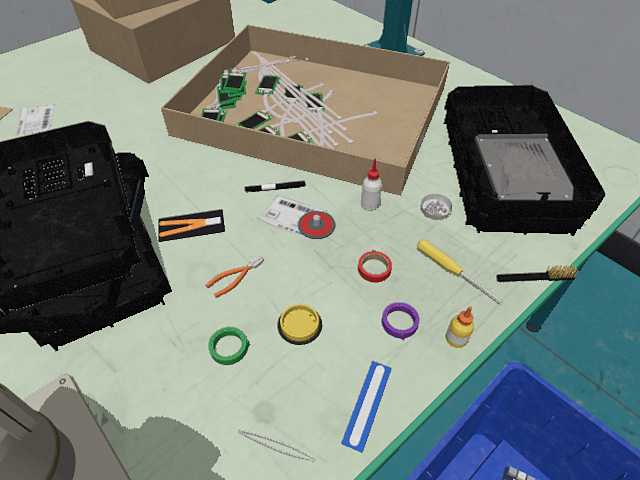

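```bash
cat > h.py <<'E'
import numpy as np, cv2
from scipy.spatial.transform import Rotation as R
from workcell import *
INF={n:camera_info(n) for n in("top","scene")}
def ray(n,u,v,z):
    i=INF[n];d=R.from_quat(i["rotation"]).apply([(u-i["cx"])/i["fx"],(v-i["cy"])/i["fy"],1])
    o=np.array(i["origin"]);return (o+d*(z-o[2])/d[2])
def proj(n,p):
    i=INF[n];c=R.from_quat(i["rotation"]).inv().apply(np.array(p)-i["origin"])
    return np.array([i["fx"]*c[0]/c[2]+i["cx"],i["fy"]*c[1]/c[2]+i["cy"]])
def mask(im,lo,hi,box):
    """HSV mask in box (u0,v0,u1,v1); pixel array of the largest blob"""
    h=cv2.cvtColor(im,cv2.COLOR_RGB2HSV);m=cv2.inRange(h,np.array(lo),np.array(hi))
    if lo[0]==0 and hi[0]<=15: m|=cv2.inRange(h,np.array((170,)+tuple(lo[1:])),np.array((180,)+tuple(hi[1:])))
    k=np.zeros_like(m);u0,v0,u1,v1=box;k[v0:v1,u0:u1]=1;m*=k
    c=max(cv2.findContours(m,cv2.RETR_EXTERNAL,cv2.CHAIN_APPROX_NONE)[0],key=cv2.contourArea)
    return c,m
def rect(n,c,z):
    """min-area rect of contour mapped to plane z: centre, sides mm, long-axis angle deg"""
    p=np.array([ray(n,*q[0],z)[:2] for q in c],np.float32)
    b=cv2.boxPoints(cv2.minAreaRect(p*1000));e=b[1]-b[0],b[2]-b[1]
    e=sorted(e,key=np.linalg.norm);l=e[1]
    return np.round(b.mean(0),1),np.round([np.linalg.norm(x) for x in e],1),round(np.degrees(np.arctan2(l[1],l[0])),1)
E
python3 - <<'E'
from h import *
T=cv2.imread("pics/top0.png")[:,:,::-1].copy();S=cv2.imread("pics/scene0.png")[:,:,::-1].copy()
def show(name,n,im,lo,hi,box,z):
    try:c,m=mask(im,lo,hi,box);print(name,n,rect(n,c,z),"bbox",cv2.boundingRect(c))
    except Exception as e:print(name,n,e)
K=((0,0,0),(180,255,70))
show("flux nozzle",'top',T,(0,150,100),(17,255,255),(440,175,475,215),.085)
show("flux all",'top',T,(0,130,60),(35,255,255),(440,175,475,215),.064)
show("flux all",'scene',S,(0,130,60),(35,255,255),(430,300,490,355),.05)
show("cup",'top',T,(20,120,80),(35,255,255),(325,260,390,325),.018)
show("cupfoot",'top',T,(0,0,0),(180,255,60),(325,260,390,325),.002)
show("pen",'top',T,(0,0,0),(180,255,75),(170,160,230,235),.01)
show("penmat",'top',T,(100,120,60),(125,255,255),(415,250,478,345),.004)
show("penmat",'scene',S,(100,120,60),(125,255,255),(330,350,400,455),.004)
show("tape",'top',T,(0,130,60),(12,255,255),(330,170,380,225),.018)
show("tape",'scene',S,(0,130,60),(12,255,255),(350,240,400,290),.009)
show("spindle red",'top',T,(0,130,60),(12,255,255),(245,175,300,230),.004)
show("cmat",'top',T,(0,0,0),(180,255,70),(140,255,225,345),.004)
show("cmat or",'top',T,(3,150,100),(20,255,255),(140,255,225,345),.004)
show("cut or",'top',T,(3,150,100),(20,255,255),(250,260,300,345),.009)
for n,im,b in(('top',T,(260,268,300,292)),):
    h=cv2.cvtColor(im,cv2.COLOR_RGB2HSV);sub=h[264:296,258:290]
    m=((sub[...,1]<40)).astype(np.uint8);v,u=np.nonzero(m);print("jaw",u.min()+258,u.max()+258,v.min()+264,v.max()+264,len(u))
cv2.imwrite("pics/crop1.png",np.hstack([cv2.resize(T[170:345,150:300],None,fx=2.6,fy=2.6,interpolation=2),cv2.resize(T[170:345,328:480],None,fx=2.6,fy=2.6,interpolation=2)])[:,:,::-1])
E
```

```text
flux nozzle top (array([ 641. , -260.1], dtype=float32), array([20.4, 20.6], dtype=float32), np.float32(-0.3)) bbox (457, 187, 12, 12)
flux all top (array([ 639.6, -258. ], dtype=float32), array([35.2, 38.6], dtype=float32), np.float32(-27.3)) bbox (449, 185, 20, 21)
flux all scene (array([ 646.8, -259.5], dtype=float32), array([37. , 61.4], dtype=float32), np.float32(38.3)) bbox (450, 307, 24, 31)
cup top (array([458.5, -64.5], dtype=float32), array([65.7, 66. ], dtype=float32), np.float32(89.8)) bbox (339, 275, 35, 35)
cupfoot top (array([459.7, -64.3], dtype=float32), array([76.4, 76.6], dtype=float32), np.float32(89.9)) bbox (336, 272, 40, 40)
pen top (array([673.2, 223. ], dtype=float32), array([12.4, 66.4], dtype=float32), np.float32(-33.0)) bbox (199, 170, 23, 30)
penmat top (array([ 447.1, -243.6], dtype=float32), array([ 33.3, 145.5], dtype=float32), np.float32(25.6)) bbox (424, 262, 48, 73)
penmat scene (array([ 447.2, -244.5], dtype=float32), array([ 33.1, 144.7], dtype=float32), np.float32(25.7)) bbox (342, 361, 49, 91)
tape top (array([644.8, -63.2], dtype=float32), array([61. , 63.7], dtype=float32), np.float32(-0.3)) bbox (339, 181, 32, 33)
tape scene (array([648.3, -64.3], dtype=float32), array([62.4, 74.4], dtype=float32), np.float32(35.5)) bbox (358, 251, 34, 31)
spindle red top (array([640. ,  96.7], dtype=float32), array([63.9, 64.6], dtype=float32), np.float32(0.1)) bbox (258, 185, 33, 33)
cmat top (array([443.3, 269.2], dtype=float32), array([ 64.6, 134.8], dtype=float32), np.float32(-29.5)) bbox (155, 263, 62, 76)
cmat or top (array([427.5, 278.7], dtype=float32), array([42.7, 94.4], dtype=float32), np.float32(-29.2)) bbox (161, 285, 37, 50)
cut or top (array([423.1,  98.3], dtype=float32), array([41. , 83.5], dtype=float32), np.float32(0.2)) bbox (262, 289, 22, 44)
jaw 269 277 272 287 113
```

View pics/crop1.png

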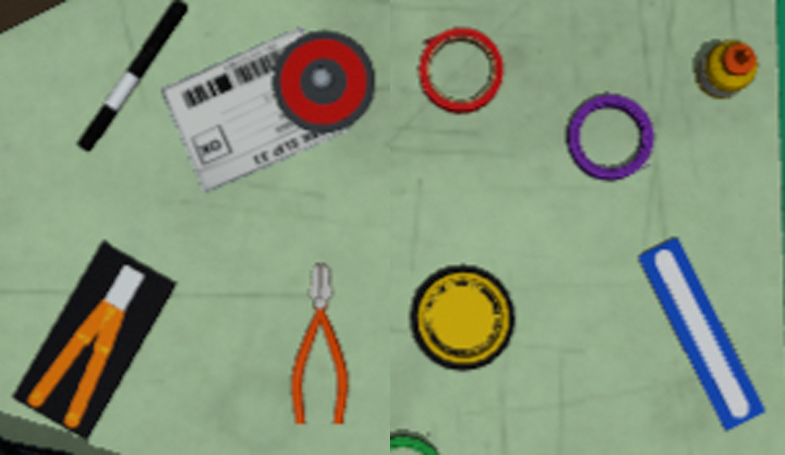

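```bash
python3 - <<'E'
from h import *
T=cv2.imread("pics/top0.png")[:,:,::-1].copy();S=cv2.imread("pics/scene0.png")[:,:,::-1].copy()
for n,im,b in(('top',T,(172,165,230,235)),('scene',S,(238,176,308,196))):
    h=cv2.cvtColor(im,cv2.COLOR_RGB2HSV);m=cv2.inRange(h,np.array((0,0,0)),np.array((180,255,80)))
    k=np.zeros_like(m);k[b[1]:b[3],b[0]:b[2]]=1;m*=k
    # keep two largest blobs = both black ends
    cs=sorted(cv2.findContours(m,cv2.RETR_EXTERNAL,cv2.CHAIN_APPROX_NONE)[0],key=cv2.contourArea)[-2:]
    print("pen",n,rect(n,np.vstack(cs),.010))
print("flux tip two views", ray('top',463,190.5,.095))
c,_=mask(T,(0,150,100),(10,255,255),(440,175,475,215));print("nozzle bbox",cv2.boundingRect(c))
# cutters axis: jaw tip & handle ends
for n,im,b in(('top',T,(250,260,300,345)),('scene',S,(195,245,275,305))):
    h=cv2.cvtColor(im,cv2.COLOR_RGB2HSV);m=cv2.inRange(h,np.array((3,150,100)),np.array((20,255,255)))
    g=(h[...,0].astype(int)>35)&(h[...,0]<95)&(h[...,1]>25)   # bench green
    a=np.zeros(m.shape,np.uint8);a[b[1]:b[3],b[0]:b[2]]=1;f=((~g)&(a>0)).astype(np.uint8)
    c=max(cv2.findContours(f,0,cv2.CHAIN_APPROX_NONE)[0],key=cv2.contourArea);print("cut",n,rect(n,c,.007),cv2.boundingRect(c))
# driver / tape hole
cv2.imwrite("pics/crop2.png",np.hstack([cv2.resize(T[240:400,120:270],(375,400)),cv2.resize(S[120:310,60:260],(420,400))])[:,:,::-1])
E
```

```text
pen top (array([644.6, 241.9], dtype=float32), array([ 12.4, 135. ], dtype=float32), np.float32(-33.2))
pen scene (array([644.1, 237.6], dtype=float32), array([ 19.5, 133.6], dtype=float32), np.float32(-33.5))
flux tip two views [ 0.64299772 -0.25891056  0.095     ]
nozzle bbox (457, 187, 11, 12)
cut top (array([438.8,  98.5], dtype=float32), array([ 41.1, 118.9], dtype=float32), np.float32(0.2)) (262, 272, 22, 62)
cut scene (array([431.2, 106.2], dtype=float32), array([ 88. , 121.2], dtype=float32), np.float32(25.9)) (201, 256, 63, 49)
```

View pics/crop2.png

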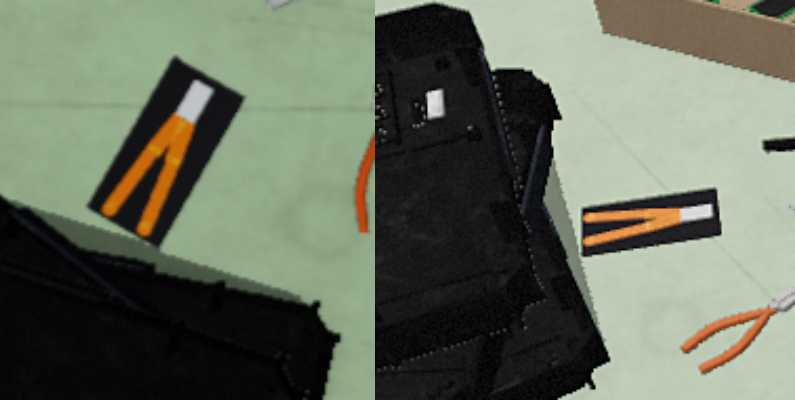

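Emit:
move_arm:
  moves:
    - [[1,-1,0],[0,0,7.5],1]
    - [[1,-1,0],[0,0,7.44],1]

```text
clock: 0.35
position: [0.2004, -0.5444, 0.2308]
ee_rot: [1.0, -0.003, -0.0, -0.0]
ft_force: [0.2, 1.2, 0.4]
grip_width: 0.999
```

Emit:
move_arm:
  moves:
    - [[0.98,-0.63,0.22],[0,0,0],1]
    - [[0.98,-0.63,0.22],[0,0,0],1]
    - [[0.98,-0.63,0.22],[0,0,0],1]
    - [[0.98,-0.63,0.22],[0,0,0],1]
    - [[0.98,-0.63,0.22],[0,0,0],1]

```text
clock: 0.98
position: [0.3235, -0.4658, 0.2033]
ee_rot: [1.0, 0.0, -0.0, -0.0]
ft_force: [0.5, 0.7, -0.5]
grip_width: 1.001
```

Emit:
move_arm:
  moves:
    - [[0.98,-0.63,0.22],[0,0,0],1]
    - [[0.98,-0.63,0.22],[0,0,0],1]
    - [[0.98,-0.63,0.22],[0,0,0],1]
    - [[0.98,-0.63,0.22],[0,0,0],1]
    - [[0.98,-0.63,0.22],[0,0,0],1]

```text
clock: 1.6
position: [0.446, -0.3871, 0.1758]
ee_rot: [1.0, -0.0, -0.0, -0.0]
ft_force: [0.6, 0.2, 0.3]
grip_width: 1.001
```

Emit:
move_arm:
  moves:
    - [[0.98,-0.63,0.22],[0,0,0],1]
    - [[0.98,-0.63,0.22],[0,0,0],1]
    - [[0.98,-0.63,0.22],[0,0,0],1]
    - [[0.98,-0.63,0.22],[0,0,0],1]
    - [[0.98,-0.63,0.22],[0,0,0],1]

```text
clock: 2.22
position: [0.5684, -0.3084, 0.1482]
ee_rot: [1.0, -0.0, -0.0, -0.0]
ft_force: [0.6, -0.1, -0.2]
grip_width: 1.0
```

Emit:
move_arm:
  moves:
    - [[0.98,-0.63,0.22],[0,0,0],1]
    - [[0.98,-0.63,0.22],[0,0,0],1]
    - [[0.98,-0.63,0.22],[0,0,0],1]
    - [[0,0,0],[0,0,0],1]
    - [[0,0,0],[0,0,0],1]

```text
clock: 2.85
position: [0.6408, -0.2625, 0.132]
ee_rot: [1.0, -0.0, -0.0, 0.0]
ft_force: [-0.3, -1.0, -0.5]
grip_width: 0.999
```

Emit:
move_arm:
  moves:
    - [[0.05,-0.12,0.8],[0,0,0],1]
    - [[0,0,0.9],[0,0,0],1]
    - [[0,0,0.9],[0,0,0],1]
    - [[0,0,0.9],[0,0,0],1]
    - [[0,0,0.5],[0,0,0],1]
  squeeze: 30

```text
clock: 3.48
position: [0.6416, -0.2588, 0.0301]
ee_rot: [1.0, -0.0, -0.001, -0.0]
ft_force: [-0.3, -0.5, 0.9]
grip_width: 0.998
```

Emit:
move_arm:
  moves:
    - [[0,0,0],[0,0,0],0.3]
    - [[0,0,0],[0,0,0],0.3]
    - [[0,0,0],[0,0,0],0.3]
    - [[0,0,0],[0,0,0],0.3]
    - [[0,0,0],[0,0,0],0.3]

```text
clock: 4.1
position: [0.6434, -0.2592, 0.0336]
ee_rot: [1.0, -0.0, 0.001, 0.001]
ft_force: [-0.7, -0.6, 6.2]
grip_width: 0.44
```

Emit:
move_arm:
  moves:
    - [[0,0,0],[0,0,0],0.3]
    - [[0,0,0],[0,0,0],0.3]

```text
clock: 4.35
position: [0.6434, -0.2593, 0.0336]
ee_rot: [1.0, -0.0, 0.001, 0.001]
ft_force: [-0.4, -0.5, 6.0]
grip_width: 0.434
```

Emit:
move_arm:
  moves:
    - [[0,0,-0.8],[0,0,0],0.3]
    - [[0,0,-1],[0,0,0],0.3]
    - [[-0.5,-0.5,-1],[0,0,0],0.3]
    - [[-0.9,-0.95,-0.8],[0,0,0],0.3]
    - [[-0.9,-0.95,0],[0,0,0],0.3]

```text
clock: 4.97
position: [0.5857, -0.198, 0.1253]
ee_rot: [1.0, 0.0, 0.002, 0.001]
ft_force: [1.1, -0.3, -1.5]
grip_width: 0.437
```

Emit:
move_arm:
  moves:
    - [[-0.9,-0.95,0],[0,0,0],0.3]
    - [[-0.9,-0.95,0],[0,0,0],0.3]
    - [[-0.9,-0.95,0],[0,0,0],0.3]
    - [[-0.9,-0.95,0],[0,0,0],0.3]
    - [[-0.9,-0.95,0],[0,0,0],0.3]

```text
clock: 5.6
position: [0.472, -0.079, 0.1233]
ee_rot: [1.0, 0.0, 0.0, 0.0]
ft_force: [0.5, 0.1, -0.4]
grip_width: 0.436
```

Emit:
move_arm:
  moves:
    - [[-0.5,-0.63,0],[0,0,0],0.3]
    - [[0,0,0],[0,0,0],0.3]

```text
clock: 5.85
position: [0.4601, -0.0634, 0.123]
ee_rot: [1.0, 0.001, 0.0, 0.0]
ft_force: [-0.5, 0.2, -1.1]
grip_width: 0.435
```

```bash
python3 - <<'E'
from h import *
S=camera("scene");T=camera("top")
cv2.imwrite("pics/a.png",np.hstack([cv2.resize(S[180:380,200:400],(400,400)),cv2.resize(T[180:380,260:460],(400,400))])[:,:,::-1])
E
```

```text
(no output)
```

View pics/a.png

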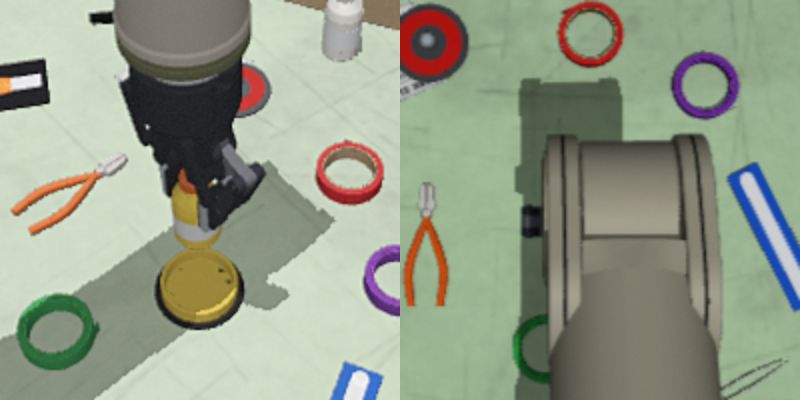

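Emit:
move_arm:
  moves:
    - [[-0.04,0.04,0.8],[0,0,0],0.3]
    - [[0,0,0.9],[0,0,0],0.3]
    - [[0,0,0.9],[0,0,0],0.3]
    - [[0,0,0.6],[0,0,0],0.3]
    - [[0,0,0.15],[0,0,0],0.3]

```text
clock: 6.58
position: [0.459, -0.0656, 0.0378]
ee_rot: [1.0, -0.0, -0.001, -0.0]
ft_force: [0.5, -0.4, -0.8]
grip_width: 0.434
```

Emit:
move_arm:
  moves:
    - [[0,0,0.06],[0,0,0],0.3]
    - [[0,0,0],[0,0,0],0.3]

```text
clock: 6.82
position: [0.4598, -0.0654, 0.0377]
ee_rot: [1.0, -0.0, 0.001, 0.0]
ft_force: [0.4, 0.1, -0.7]
grip_width: 0.438
```

Emit:
move_arm:
  moves:
    - [[0,0,0.08],[0,0,0],0.3]
    - [[0,0,0],[0,0,0],0.3]

```text
clock: 7.08
position: [0.4602, -0.0663, 0.0366]
ee_rot: [1.0, -0.0, 0.001, 0.001]
ft_force: [-3.8, -2.9, 12.4]
grip_width: 0.436
```

Emit:
move_arm:
  moves:
    - [[0,0,0],[0,0,0],0.5]
    - [[0,0,0],[0,0,0],0.6]
    - [[0,0,0],[0,0,0],0.9]
    - [[0,0,0],[0,0,0],1]
    - [[0,0,-0.5],[0,0,0],1]

```text
clock: 7.7
position: [0.4585, -0.0651, 0.0473]
ee_rot: [1.0, 0.0, -0.001, -0.0]
ft_force: [0.1, 0.5, 0.3]
grip_width: 1.004
```

Emit:
move_arm:
  moves:
    - [[0,0,-1],[0,0,0],1]
    - [[0,0,-1],[0,0,0],1]
    - [[0,0,-1],[0,0,0],1]
    - [[0,0,-1],[0,0,0],1]
    - [[0,0,0],[0,0,0],0.6]

```text
clock: 8.32
position: [0.4605, -0.0653, 0.15]
ee_rot: [1.0, 0.0, 0.002, 0.0]
ft_force: [-1.0, 0.7, -0.9]
grip_width: 0.819
```

Emit:
move_arm:
  moves:
    - [[0.57,-0.94,0],[0,0,0],0.5]
    - [[0.57,-0.94,0],[0,0,0],0.5]
    - [[0.57,-0.94,0],[0,0,0],0.5]
    - [[0.57,-0.94,0],[0,0,0],0.5]
    - [[0.57,-0.94,0],[0,0,0],0.5]

```text
clock: 8.95
position: [0.5305, 0.053, 0.1471]
ee_rot: [1.0, 0.0, -0.0, 0.0]
ft_force: [-0.1, -0.9, 0.3]
grip_width: 0.503
```

Emit:
move_arm:
  moves:
    - [[0.57,-0.94,0],[0,0,0],0.5]
    - [[0.57,-0.94,0],[0,0,0],0.5]
    - [[0.57,-0.94,0],[0,0,0],0.5]
    - [[0.57,-0.94,0],[0,0,0],0.5]
    - [[0.57,-0.94,0],[0,0,0],0.5]

```text
clock: 9.57
position: [0.6017, 0.1704, 0.1469]
ee_rot: [1.0, 0.0, -0.001, 0.0]
ft_force: [-0.4, -0.2, -0.3]
grip_width: 0.495
```

Emit:
move_arm:
  moves:
    - [[0.57,-0.94,0],[0,0,0],0.5]
    - [[0.57,-0.94,0],[0,0,0],0.5]
    - [[0.57,-0.94,0],[0,0,0],0.5]
    - [[0,0,0],[0,0,8.3],0.5]
    - [[0,0,0],[0,0,8.3],0.5]

```text
clock: 10.2
position: [0.6439, 0.2406, 0.1465]
ee_rot: [0.989, -0.146, -0.001, 0.0]
ft_force: [-0.4, -0.3, 0.7]
grip_width: 0.497
```

Emit:
move_arm:
  moves:
    - [[0,0,0],[0,0,8.3],0.5]
    - [[0,0,0],[0,0,8.3],0.5]
    - [[0,0,0],[0,0,0],0.5]

```text
clock: 10.58
position: [0.6428, 0.2391, 0.1431]
ee_rot: [0.965, -0.261, -0.002, 0.005]
ft_force: [-0.4, 0.1, -1.3]
grip_width: 0.502
```

```bash
cat >> h.py <<'E'
def togo(x,y,z,a):
    """from present pose to target: tool-frame shift in 25 mm units, turn in deg about tool z"""
    o=get_obs();r=R.from_quat(o["ee_rot"]);e=r.as_matrix();an=np.degrees(np.arctan2(e[1,0],e[0,0]))
    t=an-a; t=(t+90)%180-90
    print("shift",np.round(r.inv().apply(np.array([x,y,z])-o["position"])/.025,2),"yaw",round(an,2),"turn",round(t,1),"pos",np.round(o["position"],4),"q7",np.round(o["joint_pos"],2))
E
python3 - <<'E'
from h import *
togo(.6447,.241,.004,-33.2)
S=camera("scene")
cv2.imwrite("pics/b.png",cv2.resize(S[100:340,180:500],None,fx=2,fy=2)[:,:,::-1])
E
```

```text
shift [ 0.04 -0.16  5.56] yaw -30.26 turn 2.9 pos [0.6428 0.2391 0.1431] q7 [-0.28  0.53 -0.21  1.37  0.12  1.26 -2.6 ]
```

View pics/b.png

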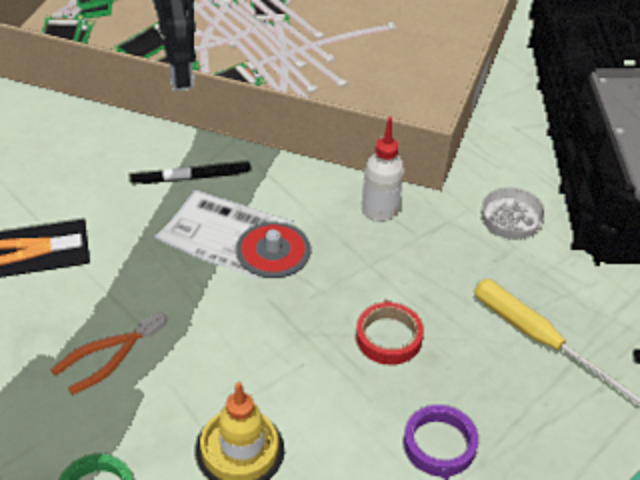

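Emit:
move_arm:
  moves:
    - [[0,0,0],[0,0,-10.5],0.5]
    - [[0,0,0],[0,0,-10.5],0.5]
    - [[0,0,0],[0,0,-10.5],0.5]
    - [[0,0,0],[0,0,-10.5],0.5]
    - [[0,0,0],[0,0,-10.5],0.5]

```text
clock: 11.25
position: [0.6424, 0.2408, 0.1438]
ee_rot: [0.98, 0.198, -0.004, 0.001]
ft_force: [-0.2, 0.2, 0.3]
grip_width: 0.497
```

Emit:
move_arm:
  moves:
    - [[0,0,0],[0,0,-10.5],0.5]
    - [[0,0,0],[0,0,-10.5],0.5]
    - [[0,0,0],[0,0,-10.5],0.5]
    - [[0,0,0],[0,0,-10.5],0.5]
    - [[0,0,0],[0,0,-10.5],0.5]

```text
clock: 11.88
position: [0.6426, 0.2407, 0.1442]
ee_rot: [0.792, 0.611, -0.004, -0.001]
ft_force: [0.3, 0.4, 0.1]
grip_width: 0.493
```

Emit:
move_arm:
  moves:
    - [[0,0,0],[0,0,-10.5],0.5]
    - [[0,0,0],[0,0,-10.5],0.5]
    - [[0,0,0],[0,0,-10.5],0.5]
    - [[0,0,0],[0,0,-10.5],0.5]
    - [[0,0,0],[0,0,-10.5],0.5]

```text
clock: 12.5
position: [0.6428, 0.2406, 0.1446]
ee_rot: [0.44, 0.898, -0.002, -0.002]
ft_force: [-0.1, 0.8, -0.3]
grip_width: 0.498
```

Emit:
move_arm:
  moves:
    - [[0,0,0],[0,0,-10],0.5]
    - [[0,0,0],[0,0,-9.6],0.5]
    - [[0,0,0],[0,0,0],0.5]

```text
clock: 12.88
position: [0.6429, 0.2404, 0.1444]
ee_rot: [0.285, 0.959, -0.002, -0.003]
ft_force: [-0.1, 0.7, -0.0]
grip_width: 0.499
```

```bash
python3 - <<'E'
from h import *
togo(.6447,.241,.004,-33.2)
T=camera("top");S=camera("scene")
c,_=mask(T,(0,130,60),(35,255,255),(325,250,390,330));print(rect('top',c,.03))
E
```

```text
shift [-0.07  0.09  5.62] yaw 146.88 turn 0.1 pos [0.6429 0.2404 0.1444] q7 [ 0.08  0.65 -0.77  1.35  0.45  1.33  0.3 ]
(array([458.4, -64. ], dtype=float32), array([65.1, 65.3], dtype=float32), np.float32(89.7))
```

Emit:
move_arm:
  moves:
    - [[-0.07,0.09,0.9],[0,0,0],0.5]
    - [[0,0,1],[0,0,0],0.5]
    - [[0,0,1],[0,0,0],0.5]
    - [[0,0,1],[0,0,0],0.5]
    - [[0,0,1],[0,0,0],0.5]

```text
clock: 13.6
position: [0.6442, 0.2403, 0.019]
ee_rot: [0.286, 0.958, -0.004, -0.003]
ft_force: [-0.6, -0.3, -1.1]
grip_width: 0.499
```

Emit:
move_arm:
  moves:
    - [[0,0,0.6],[0,0,0],0.5]
    - [[0,0,0],[0,0,0],0.5]

```text
clock: 13.85
position: [0.6438, 0.24, 0.0047]
ee_rot: [0.285, 0.958, -0.004, -0.004]
ft_force: [0.9, 0.6, 0.2]
grip_width: 0.497
```

Emit:
move_arm:
  moves:
    - [[0,0,0],[0,0,0],0]
    - [[0,0,0],[0,0,0],0]
    - [[0,0,0],[0,0,0],0]
    - [[0,0,0],[0,0,0],0]

```text
clock: 14.35
position: [0.6452, 0.2406, 0.0074]
ee_rot: [0.285, 0.958, -0.003, -0.002]
ft_force: [-1.1, -0.2, 5.4]
grip_width: 0.142
```

Emit:
move_arm:
  moves:
    - [[0,0,-0.8],[0,0,0],0]
    - [[0,0,-1],[0,0,0],0]
    - [[0,0,-1],[0,0,0],0]
    - [[0,0,-1],[0,0,0],0]
    - [[0,0,-1],[0,0,0],0]

```text
clock: 14.98
position: [0.6453, 0.2409, 0.1282]
ee_rot: [0.285, 0.958, -0.003, -0.002]
ft_force: [0.2, 0.1, 0.3]
grip_width: 0.138
```

Emit:
move_arm:
  moves:
    - [[0,0,-1],[0,0,10.1],0]
    - [[0,0,-0.3],[0,0,10.1],0]
    - [[0,0,0],[0,0,10.1],0]
    - [[0,0,0],[0,0,10.1],0]
    - [[0,0,0],[0,0,10.1],0]

```text
clock: 15.6
position: [0.6455, 0.2412, 0.16]
ee_rot: [0.669, 0.743, -0.004, -0.001]
ft_force: [-0.4, 0.3, -0.6]
grip_width: 0.138
```

Emit:
move_arm:
  moves:
    - [[0,0,0],[0,0,10.1],0]
    - [[0,0,0],[0,0,10.1],0]
    - [[0,0,0],[0,0,10.1],0]
    - [[0,0,0],[0,0,10.1],0]
    - [[0,0,0],[0,0,10.1],0]

```text
clock: 16.23
position: [0.6454, 0.2413, 0.16]
ee_rot: [0.922, 0.387, -0.004, 0.001]
ft_force: [-0.3, -0.4, 0.9]
grip_width: 0.142
```

Emit:
move_arm:
  moves:
    - [[0,0,0],[0,0,10.1],0]
    - [[0,0,0],[0,0,10.1],0]
    - [[0,0,0],[0,0,0],0]

```text
clock: 16.6
position: [0.6454, 0.2414, 0.1598]
ee_rot: [0.975, 0.223, -0.004, 0.001]
ft_force: [0.6, -0.0, -0.7]
grip_width: 0.14
```

```bash
python3 - <<'E'
from h import *
togo(.4471,-.244,.155,25.6)
E
```

```text
shift [-15.57  14.05   0.33] yaw 25.73 turn 0.1 pos [0.6454 0.2414 0.1598] q7 [-0.16  0.55 -0.39  1.33  0.21  1.3  -1.68]
```

Emit:
move_arm:
  moves:
    - [[-0.97,0.88,0],[0,0,0],0]
    - [[-0.97,0.88,0],[0,0,0],0]
    - [[-0.97,0.88,0],[0,0,0],0]
    - [[-0.97,0.88,0],[0,0,0],0]
    - [[-0.97,0.88,0],[0,0,0],0]

```text
clock: 17.23
position: [0.5834, 0.0886, 0.1605]
ee_rot: [0.974, 0.224, -0.004, 0.002]
ft_force: [0.4, 0.4, -0.7]
grip_width: 0.139
```

Emit:
move_arm:
  moves:
    - [[-0.97,0.88,0],[0,0,0],0]
    - [[-0.97,0.88,0],[0,0,0],0]
    - [[-0.97,0.88,0],[0,0,0],0]
    - [[-0.97,0.88,0],[0,0,0],0]
    - [[-0.97,0.88,0],[0,0,0],0]

```text
clock: 17.85
position: [0.5217, -0.063, 0.1616]
ee_rot: [0.974, 0.225, -0.004, 0.002]
ft_force: [-0.2, -0.1, 1.1]
grip_width: 0.141
```

Emit:
move_arm:
  moves:
    - [[-0.97,0.88,0],[0,0,0],0]
    - [[-0.97,0.88,0],[0,0,0],0]
    - [[-0.97,0.88,0],[0,0,0],0]
    - [[-0.97,0.88,0],[0,0,0],0]
    - [[-0.97,0.88,0],[0,0,0],0]

```text
clock: 18.48
position: [0.4601, -0.2146, 0.1629]
ee_rot: [0.974, 0.225, -0.004, 0.002]
ft_force: [-0.1, 0.2, -0.3]
grip_width: 0.14
```

Emit:
move_arm:
  moves:
    - [[-0.97,0.88,0],[0,0,0],0]
    - [[0,0,0],[0,0,0],0]
    - [[0,0,0.9],[0,0,0],0]
    - [[0,0,1],[0,0,0],0]
    - [[0,0,0.8],[0,0,0],0]

```text
clock: 19.1
position: [0.448, -0.2434, 0.0944]
ee_rot: [0.974, 0.224, -0.004, 0.001]
ft_force: [-0.9, -0.1, -0.1]
grip_width: 0.141
```

Emit:
move_arm:
  moves:
    - [[0,0,0],[0,0,0],0]
    - [[0,0,0],[0,0,0],0]

```text
clock: 19.35
position: [0.4484, -0.2443, 0.0959]
ee_rot: [0.975, 0.223, -0.004, 0.002]
ft_force: [0.2, 0.6, 0.3]
grip_width: 0.136
```

```bash
python3 - <<'E'
from h import *
togo(.4471,-.244,.0114,25.6)
S=camera("scene")
cv2.imwrite("pics/c.png",cv2.resize(S[240:480,200:520],None,fx=2,fy=2)[:,:,::-1])
E
```

```text
shift [-0.02 -0.04  3.38] yaw 25.76 turn 0.2 pos [ 0.4484 -0.2443  0.0959] q7 [ 0.54  0.22 -0.15  1.91  0.05  1.02 -0.75]
```

View pics/c.png

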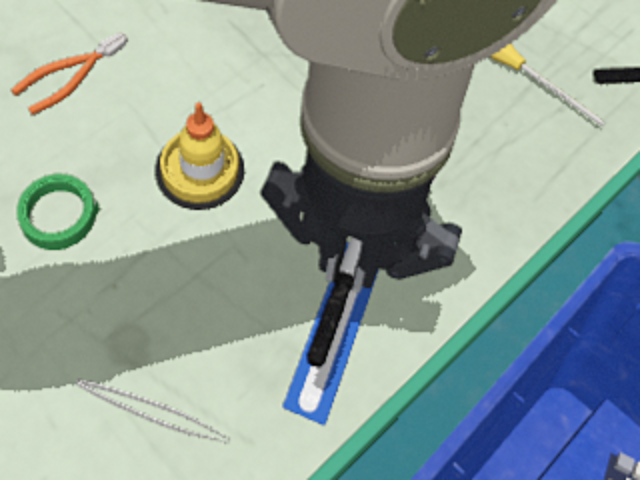

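Emit:
move_arm:
  moves:
    - [[-0.02,-0.04,0.9],[0,0,0],0]
    - [[0,0,1],[0,0,0],0]
    - [[0,0,0.9],[0,0,0],0]
    - [[0,0,0.4],[0,0,0],0]
    - [[0,0,0.1],[0,0,0],0]

```text
clock: 20.02
position: [0.4465, -0.2443, 0.0127]
ee_rot: [0.975, 0.222, -0.004, 0.002]
ft_force: [0.1, 0.5, 0.3]
grip_width: 0.142
```

Emit:
move_arm:
  moves:
    - [[0,0,0.1],[0,0,0],0]
    - [[0,0,0],[0,0,0],0]

```text
clock: 20.27
position: [0.4468, -0.2446, 0.0113]
ee_rot: [0.975, 0.222, -0.003, 0.002]
ft_force: [-2.8, 1.0, 7.7]
grip_width: 0.139
```

Emit:
move_arm:
  moves:
    - [[0,0,0],[0,0,0],0.25]
    - [[0,0,0],[0,0,0],0.35]
    - [[0,0,0],[0,0,0],0.45]
    - [[0,0,-0.6],[0,0,0],0.45]
    - [[0,0,-1],[0,0,0],0.6]

```text
clock: 20.9
position: [0.446, -0.2439, 0.0506]
ee_rot: [0.975, 0.222, -0.004, 0.001]
ft_force: [0.9, 0.1, 1.5]
grip_width: 0.598
```

Emit:
move_arm:
  moves:
    - [[0,0,-1],[0,0,0],1]
    - [[0,0,-1],[0,0,0],1]
    - [[0,0,-1],[0,0,0],1]
    - [[0,0,-0.6],[0,0,0],1]
    - [[0,0,0],[0,0,0],1]

```text
clock: 21.52
position: [0.4477, -0.2439, 0.1411]
ee_rot: [0.975, 0.222, -0.003, 0.002]
ft_force: [-0.3, 0.6, -0.3]
grip_width: 1.001
```

```bash
python3 - <<'E'
from h import *
togo(.6465,-.0637,.1,25.7)
togo(.6465,-.0637,.1,0)
E
```

```text
shift [10.3  -3.06  1.56] yaw 25.64 turn -0.1 pos [ 0.4477 -0.2439  0.1411] q7 [ 0.55  0.16 -0.16  1.87  0.04  1.12 -0.75]
shift [10.3  -3.06  1.56] yaw 25.64 turn 25.6 pos [ 0.4477 -0.2439  0.1411] q7 [ 0.55  0.16 -0.16  1.87  0.04  1.12 -0.75]
```

Emit:
move_arm:
  moves:
    - [[0.94,-0.28,0.1],[0,0,0],1]
    - [[0.94,-0.28,0.1],[0,0,0],1]
    - [[0.94,-0.28,0.1],[0,0,0],1]
    - [[0.94,-0.28,0.1],[0,0,0],1]
    - [[0.94,-0.28,0.1],[0,0,0],1]

```text
clock: 22.15
position: [0.5377, -0.1606, 0.125]
ee_rot: [0.975, 0.222, -0.005, 0.001]
ft_force: [0.0, -0.1, 0.3]
grip_width: 1.002
```

Emit:
move_arm:
  moves:
    - [[0.94,-0.28,0.1],[0,0,0],1]
    - [[0.94,-0.28,0.1],[0,0,0],1]
    - [[0.94,-0.28,0.1],[0,0,0],1]
    - [[0.94,-0.28,0.1],[0,0,0],1]
    - [[0.94,-0.28,0.1],[0,0,0],1]

```text
clock: 22.78
position: [0.6289, -0.0781, 0.1118]
ee_rot: [0.975, 0.222, -0.005, 0.001]
ft_force: [0.3, 0.1, 0.2]
grip_width: 1.001
```

Emit:
move_arm:
  moves:
    - [[0.9,-0.26,0.1],[0,0,0],1]
    - [[0,0,0],[0,0,0],1]

```text
clock: 23.02
position: [0.6464, -0.061, 0.1088]
ee_rot: [0.975, 0.223, -0.005, 0.001]
ft_force: [-0.4, 0.1, 0.2]
grip_width: 1.0
```

```bash
python3 - <<'E'
from h import *
togo(.6465,-.0637,.0,25.7)
S=camera("scene")
cv2.imwrite("pics/d.png",cv2.resize(S[200:460,300:500],None,fx=2.2,fy=2.2)[:,:,::-1])
c,_=mask(S,(0,0,0),(180,255,75),(335,355,400,455))
h=cv2.cvtColor(S,cv2.COLOR_RGB2HSV);m=cv2.inRange(h,np.array((0,0,0)),np.array((180,255,75)));k=np.zeros_like(m);k[362:452,342:392]=1
cs=sorted(cv2.findContours(m*k,0,cv2.CHAIN_APPROX_NONE)[0],key=cv2.contourArea)[-2:]
print("pen",rect('scene',np.vstack(cs),.013),[cv2.boundingRect(q) for q in cs])
E
```

```text
shift [-0.    0.1   4.35] yaw 25.79 turn 0.1 pos [ 0.6464 -0.061   0.1088] q7 [ 0.21  0.49 -0.25  1.51  0.13  1.16 -1.19]
pen (array([ 446.1, -245. ], dtype=float32), array([ 11.7, 136.4], dtype=float32), np.float32(25.9)) [(372, 364, 12, 21), (350, 401, 21, 44)]
```

View pics/d.png

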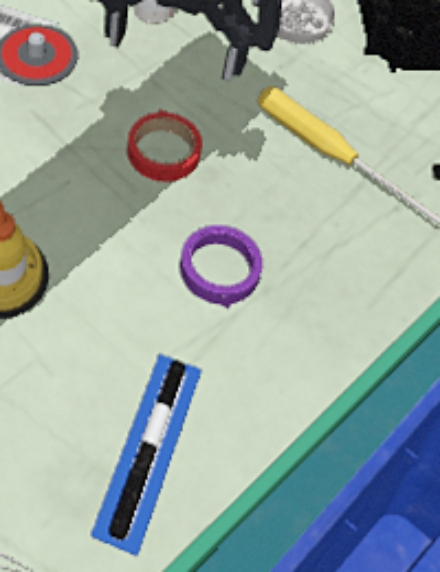

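Emit:
move_arm:
  moves:
    - [[0,0.1,0.8],[0,0,0],1]
    - [[0,0,1],[0,0,0],1]
    - [[0,0,1],[0,0,0],1]
    - [[0,0,1],[0,0,0],1]
    - [[0,0,0.45],[0,0,0],1]

```text
clock: 23.7
position: [0.6444, -0.0672, 0.0012]
ee_rot: [0.975, 0.221, -0.006, 0.001]
ft_force: [-0.8, 0.8, 0.7]
grip_width: 1.001
```

Emit:
move_arm:
  moves:
    - [[0,0,0],[0,0,0],0.9]
    - [[0,0,0],[0,0,0],0.8]
    - [[0,0,0],[0,0,0],0.7]
    - [[0,0,0],[0,0,0],0.65]
    - [[0,0,0],[0,0,0],0.6]

```text
clock: 24.32
position: [0.647, -0.0663, 0.0053]
ee_rot: [0.975, 0.222, -0.003, 0.002]
ft_force: [-2.8, -0.9, 5.8]
grip_width: 0.73
```

Emit:
move_arm:
  moves:
    - [[0,0,-0.6],[0,0,0],0.6]
    - [[0,0,-1],[0,0,0],0.6]
    - [[0,0,-1],[0,0,0],0.6]
    - [[0,0,-0.6],[0,0,0],0.6]
    - [[0,0,0],[0,0,0],0.6]

```text
clock: 24.95
position: [0.6476, -0.0658, 0.0854]
ee_rot: [0.975, 0.222, -0.003, 0.002]
ft_force: [-0.3, 0.1, -2.2]
grip_width: 0.728
```

```bash
python3 - <<'E'
from h import *
togo(.640,.0967,.08,25.7)
E
```

```text
shift [ 2.54 -5.99  0.18] yaw 25.64 turn -0.1 pos [ 0.6476 -0.0658  0.0854] q7 [ 0.22  0.51 -0.25  1.53  0.14  1.12 -1.19]
```

Emit:
move_arm:
  moves:
    - [[0.4,-0.9,0],[0,0,0],0.6]
    - [[0.4,-0.9,0],[0,0,0],0.6]
    - [[0.4,-0.9,0],[0,0,0],0.6]
    - [[0.4,-0.9,0],[0,0,0],0.6]
    - [[0.4,-0.9,0],[0,0,0],0.6]

```text
clock: 25.58
position: [0.6424, 0.0579, 0.082]
ee_rot: [0.975, 0.222, -0.005, 0.001]
ft_force: [-0.4, -0.2, 0.2]
grip_width: 0.729
```

Emit:
move_arm:
  moves:
    - [[0.4,-0.9,0],[0,0,0],0.6]
    - [[0.14,-0.59,0],[0,0,0],0.6]
    - [[0,0,0],[0,0,0],0.6]
    - [[0,0,0],[0,0,0],0.6]

```text
clock: 26.08
position: [0.6393, 0.0952, 0.0829]
ee_rot: [0.975, 0.221, -0.004, 0.002]
ft_force: [0.2, -0.6, 0.4]
grip_width: 0.725
```

```bash
python3 - <<'E'
from h import *
togo(.640,.0967,.009,25.7)
S=camera("scene")
cv2.imwrite("pics/e.png",cv2.resize(S[150:300,220:420],None,fx=3,fy=3)[:,:,::-1])
E
```

```text
shift [ 0.08 -0.05  2.95] yaw 25.57 turn -0.1 pos [0.6393 0.0952 0.0829] q7 [ 0.    0.52 -0.3   1.54  0.17  1.12 -1.46]
```

View pics/e.png

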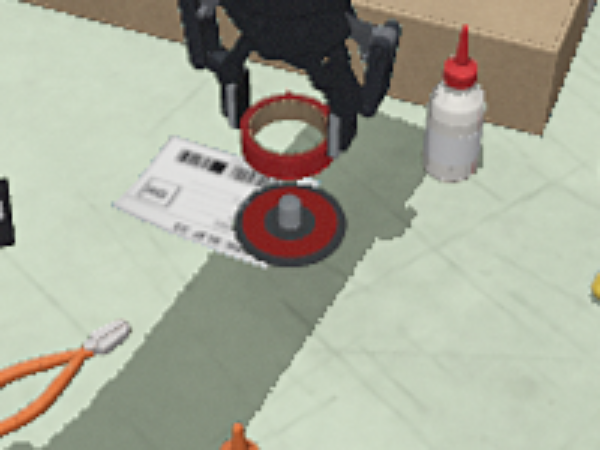

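Tape is level above the spindle pin (about px 290,140 in the crop, pin at 290,210). Lower.

Emit:
move_arm:
  moves:
    - [[0.08,-0.05,0.8],[0,0,0],0.6]
    - [[0,0,0.8],[0,0,0],0.6]
    - [[0,0,0.8],[0,0,0],0.6]
    - [[0,0,0.4],[0,0,0],0.6]
    - [[0,0,0.1],[0,0,0],0.6]

```text
clock: 26.75
position: [0.6395, 0.0983, 0.0096]
ee_rot: [0.975, 0.222, -0.005, 0.002]
ft_force: [0.2, 1.0, -0.4]
grip_width: 0.726
```

Emit:
move_arm:
  moves:
    - [[0,0,0.06],[0,0,0],0.6]
    - [[0,0,0],[0,0,0],0.6]

```text
clock: 27.0
position: [0.6404, 0.0985, 0.0097]
ee_rot: [0.975, 0.222, -0.003, 0.002]
ft_force: [0.0, -0.1, -0.1]
grip_width: 0.727
```

Emit:
move_arm:
  moves:
    - [[0,0,0.06],[0,0,0],0.6]
    - [[0,0,0],[0,0,0],0.85]
    - [[0,0,0],[0,0,0],1]
    - [[0,0,0],[0,0,0],1]
    - [[0,0,-0.6],[0,0,0],1]

```text
clock: 27.62
position: [0.6391, 0.0982, 0.0219]
ee_rot: [0.975, 0.222, -0.005, 0.001]
ft_force: [-0.6, 0.7, 0.3]
grip_width: 0.999
```

Emit:
move_arm:
  moves:
    - [[0,0,-1],[0,0,0],1]
    - [[0,0,-1],[0,0,0],1]
    - [[0,0,-1],[0,0,-10.3],1]
    - [[0,0,-1],[0,0,-10.3],0.7]
    - [[0,0,0],[0,0,-10.3],0.7]

```text
clock: 28.25
position: [0.6423, 0.0993, 0.1264]
ee_rot: [0.879, 0.476, -0.002, 0.001]
ft_force: [-0.4, 0.3, -0.5]
grip_width: 0.698
```

Emit:
move_arm:
  moves:
    - [[0,0,0],[0,0,-10.3],0.7]
    - [[0,0,0],[0,0,-10.3],0.7]
    - [[0,0,0],[0,0,-10.3],0.7]
    - [[0,0,0],[0,0,-10.3],0.7]
    - [[0,0,0],[0,0,-10.3],0.7]

```text
clock: 28.88
position: [0.641, 0.0989, 0.1238]
ee_rot: [0.585, 0.811, -0.004, -0.001]
ft_force: [-0.4, -0.6, 0.5]
grip_width: 0.7
```

Emit:
move_arm:
  moves:
    - [[0,0,0],[0,0,-10.3],0.7]
    - [[0,0,0],[0,0,-10.3],0.7]
    - [[0,0,0],[0,0,-10.3],0.7]
    - [[0,0,0],[0,0,-10.3],0.7]
    - [[0,0,0],[0,0,-10.3],0.7]

```text
clock: 29.5
position: [0.641, 0.0987, 0.1237]
ee_rot: [0.175, 0.985, -0.003, -0.003]
ft_force: [0.2, -0.2, -0.6]
grip_width: 0.701
```

Emit:
move_arm:
  moves:
    - [[0,0,0],[0,0,-10.3],0.7]
    - [[0,0,0],[0,0,-10.3],0.7]
    - [[0,0,0],[0,0,0],0.7]

```text
clock: 29.88
position: [0.641, 0.0987, 0.1234]
ee_rot: [-0.0, 1.0, -0.002, -0.003]
ft_force: [-0.1, -0.8, 1.4]
grip_width: 0.703
```

```bash
python3 - <<'E'
from h import *
togo(.417,.0985,.004,.2)
T=cv2.imread("pics/top0.png")[:,:,::-1]
# black box edge near the cutter mat: candidates of height by two-view rays
for z in(0,.05,.1,.15,.2):print(z,[np.round(ray('top',u,v,z)[:2],3) for u,v in((180,342),(150,335),(125,325),(105,308))],[np.round(ray('scene',u,v,z)[:2],3) for u,v in((107,125),(130,260),(147,178))])
E
```

```text
shift [8.93 0.03 4.83] yaw -179.95 turn -0.1 pos [0.641  0.0987 0.1234] q7 [ 0.34  0.59 -0.79  1.48  0.43  1.26  1.07]
0 [array([0.362, 0.281]), array([0.376, 0.34 ]), array([0.395, 0.39 ]), array([0.429, 0.431])] [array([0.47 , 0.718]), array([0.304, 0.269]), array([0.447, 0.465])]
0.05 [array([0.365, 0.269]), array([0.379, 0.325]), array([0.397, 0.373]), array([0.429, 0.412])] [array([0.451, 0.641]), array([0.297, 0.223]), array([0.43 , 0.405])]
0.1 [array([0.369, 0.256]), array([0.382, 0.311]), array([0.4  , 0.357]), array([0.43 , 0.394])] [array([0.432, 0.563]), array([0.289, 0.176]), array([0.413, 0.345])]
0.15 [array([0.373, 0.244]), array([0.385, 0.296]), array([0.402, 0.34 ]), array([0.431, 0.375])] [array([0.413, 0.486]), array([0.282, 0.129]), array([0.396, 0.284])]
0.2 [array([0.376, 0.232]), array([0.388, 0.282]), array([0.404, 0.323]), array([0.432, 0.357])] [array([0.395, 0.408]), array([0.274, 0.082]), array([0.378, 0.224])]
```

```bash
python3 - <<'E'
from h import *
T=cv2.imread("pics/top0.png");S=cv2.imread("pics/scene0.png")
a=cv2.convertScaleAbs(cv2.resize(T[290:480,0:270],None,fx=1.48,fy=2.1,interpolation=2),alpha=3)
a=cv2.convertScaleAbs(cv2.resize(T[290:480,40:270],(400,400),interpolation=2),alpha=3)
b=cv2.convertScaleAbs(cv2.resize(S[110:350,0:200],(400,480),interpolation=2),alpha=3)
c=np.zeros((480,800,3),np.uint8);c[:400,:400]=a;c[:,400:]=b;cv2.imwrite("pics/f.png",c)
E
```

```text
(no output)
```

View pics/f.png

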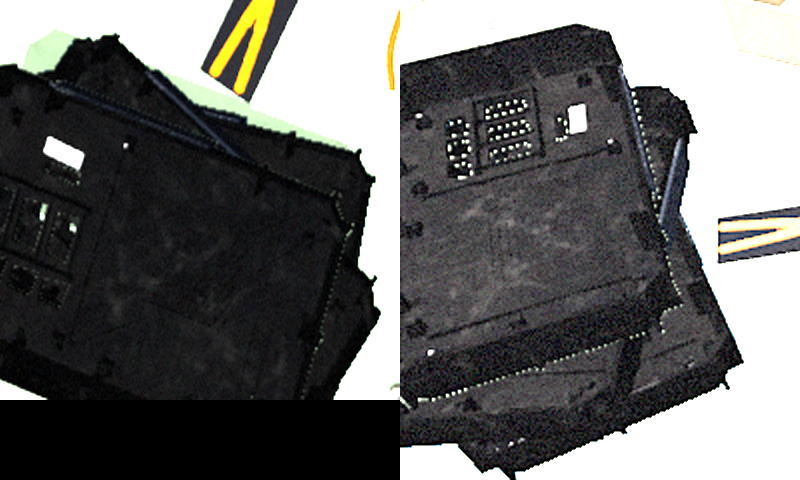

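Emit:
move_arm:
  moves:
    - [[0.99,0,0],[0,0,0],0.7]
    - [[0.99,0,0],[0,0,0],0.7]
    - [[0.99,0,0],[0,0,0],0.7]
    - [[0.99,0,0],[0,0,0],0.7]
    - [[0.99,0,0],[0,0,0],0.7]

```text
clock: 30.5
position: [0.5164, 0.0986, 0.124]
ee_rot: [0.001, 1.0, -0.003, -0.003]
ft_force: [0.1, -0.6, 1.9]
grip_width: 0.699
```

Emit:
move_arm:
  moves:
    - [[0.99,0,0],[0,0,0],0.7]
    - [[0.99,0,0],[0,0,0],0.7]
    - [[0.99,0,0],[0,0,0],0.7]
    - [[0.6,0,0],[0,0,0],0.7]
    - [[0,0,0],[0,0,0],0.7]

```text
clock: 31.12
position: [0.4276, 0.0981, 0.1247]
ee_rot: [0.001, 1.0, -0.003, -0.003]
ft_force: [0.6, -0.8, -0.5]
grip_width: 0.703
```

```bash
python3 - <<'E'
from h import *
def tri(a,b):
    o1,o2=[np.array(INF[n]["origin"]) for n in("top","scene")]
    d1=ray('top',*a,0)-o1;d2=ray('scene',*b,0)-o2
    s=np.linalg.lstsq(np.c_[d1,-d2],o2-o1,rcond=None)[0];p,q=o1+s[0]*d1,o2+s[1]*d2
    print(np.round((p+q)/2,3),"gap",np.linalg.norm(p-q).round(4))
tri((238.4,387.4),(140,260));tri((45,320),(107.5,127));tri((65,332),(107.5,127))
tri((250,364),(170,290));tri((255.6,428),(170,290));tri((105,309),(145,174))
tri((238.4,372),(140,260));tri((76.6,359),(89,170))
togo(.417,.0985,.004,.2)
E
```

```text
[0.295 0.146 0.122] gap 0.0069
[0.411 0.479 0.15 ] gap 0.0006
[0.395 0.427 0.185] gap 0.0069
[0.322 0.14  0.018] gap 0.0025
[0.266 0.091 0.123] gap 0.0973
[0.429 0.408 0.06 ] gap 0.0024
[0.309 0.153 0.108] gap 0.0175
[0.338 0.443 0.101] gap 0.003
shift [0.4  0.05 4.83] yaw 179.93 turn -0.3 pos [0.4276 0.0981 0.1247] q7 [ 0.61  0.1  -0.97  2.01  0.1   1.08  1.17]
```

Emit:
move_arm:
  moves:
    - [[0.4,0.05,0.8],[0,0,-0.3],0.7]
    - [[0,0,1],[0,0,0],0.7]
    - [[0,0,1],[0,0,0],0.7]
    - [[0,0,1],[0,0,0],0.65]
    - [[0,0,0.8],[0,0,0],0.6]

```text
clock: 31.75
position: [0.4177, 0.0992, 0.0084]
ee_rot: [-0.002, 1.0, -0.002, -0.004]
ft_force: [0.3, 0.4, -0.3]
grip_width: 0.598
```

Emit:
move_arm:
  moves:
    - [[0,0,0.2],[0,0,0],0.6]
    - [[0,0,0],[0,0,0],0.55]

```text
clock: 32.0
position: [0.4174, 0.0993, 0.0045]
ee_rot: [-0.003, 1.0, -0.002, -0.004]
ft_force: [0.0, 0.7, -0.0]
grip_width: 0.548
```

Emit:
move_arm:
  moves:
    - [[0,0,0],[0,0,0],0.45]
    - [[0,0,0],[0,0,0],0.35]
    - [[0,0,0],[0,0,0],0.25]
    - [[0,0,0],[0,0,0],0.25]

```text
clock: 32.5
position: [0.4176, 0.0992, 0.005]
ee_rot: [-0.004, 1.0, -0.002, -0.003]
ft_force: [-1.1, -0.1, 5.8]
grip_width: 0.462
```

Emit:
move_arm:
  moves:
    - [[0,0,-0.6],[0,0,0],0.25]
    - [[0,0,-1],[0,0,0],0.25]
    - [[0,0,-1],[0,0,0],0.25]
    - [[0,0,-1],[0,0,10],0.25]
    - [[0,0,-0.4],[0,0,10],0.25]

```text
clock: 33.12
position: [0.4184, 0.0997, 0.1064]
ee_rot: [0.173, 0.985, -0.003, -0.002]
ft_force: [-0.3, -1.0, -1.6]
grip_width: 0.462
```

Emit:
move_arm:
  moves:
    - [[0,0,0],[0,0,10],0.25]
    - [[0,0,0],[0,0,0],0.25]

```text
clock: 33.38
position: [0.4177, 0.0995, 0.1049]
ee_rot: [0.254, 0.967, -0.003, -0.002]
ft_force: [0.7, 0.5, -1.8]
grip_width: 0.456
```

```bash
python3 - <<'E'
from h import *
togo(.4242,.280,.1,150.5)
S=camera("scene");cv2.imwrite("pics/g.png",cv2.resize(S[180:340,140:340],None,fx=3,fy=3)[:,:,::-1])
E
```

```text
shift [3.33 6.41 0.16] yaw 150.51 turn 0.0 pos [0.4177 0.0995 0.1049] q7 [ 0.57  0.1  -0.93  2.06  0.1   1.03  0.64]
```

View pics/g.png

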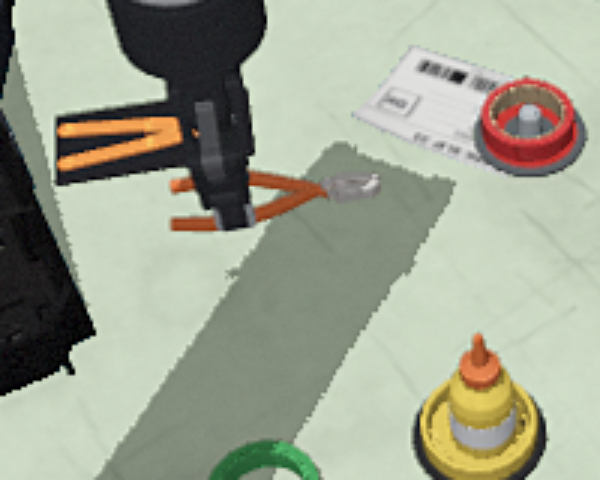

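Emit:
move_arm:
  moves:
    - [[0.4,0.8,0],[0,0,0],0.25]
    - [[0.4,0.8,0],[0,0,0],0.25]
    - [[0.4,0.8,0],[0,0,0],0.25]
    - [[0.4,0.8,0],[0,0,0],0.25]
    - [[0.4,0.8,0],[0,0,0],0.25]

```text
clock: 34.05
position: [0.4233, 0.2118, 0.1037]
ee_rot: [0.253, 0.967, -0.003, -0.003]
ft_force: [0.8, 0.1, -1.2]
grip_width: 0.46
```

Emit:
move_arm:
  moves:
    - [[0.4,0.8,0],[0,0,0],0.25]
    - [[0.4,0.8,0],[0,0,0],0.25]
    - [[0.53,0.81,0],[0,0,0],0.25]
    - [[0,0,1],[0,0,0],0.25]
    - [[0,0,1],[0,0,0],0.25]

```text
clock: 34.67
position: [0.4239, 0.2801, 0.0528]
ee_rot: [0.253, 0.968, -0.003, -0.003]
ft_force: [0.7, 0.1, -1.4]
grip_width: 0.461
```

Emit:
move_arm:
  moves:
    - [[0,0,0],[0,0,0],0.25]

```text
clock: 34.8
position: [0.4227, 0.2791, 0.052]
ee_rot: [0.253, 0.967, -0.004, -0.004]
ft_force: [0.6, 0.3, -0.1]
grip_width: 0.461
```

```bash
python3 - <<'E'
from h import *
print("jaw tip before",ray('scene',266.7,240,.104),"expected .489,.059")
togo(.4242,.280,.009,150.5)
S=camera("scene");cv2.imwrite("pics/h.png",cv2.resize(S[150:310,80:280],None,fx=3,fy=3)[:,:,::-1])
E
```

```text
jaw tip before [0.48935162 0.05411295 0.104     ] expected .489,.059
shift [-0.04  0.08  1.72] yaw 150.64 turn 0.1 pos [0.4227 0.2791 0.052 ] q7 [ 0.13  0.43 -0.93  1.91  0.4   1.01  0.08]
```

View pics/h.png

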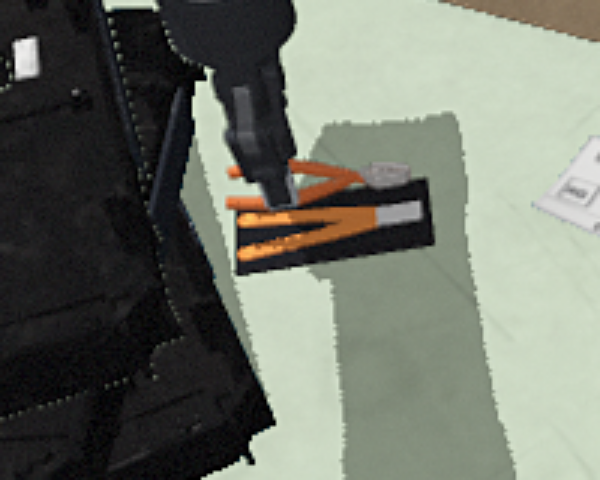

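Emit:
move_arm:
  moves:
    - [[-0.04,0.08,0.8],[0,0,0],0.25]
    - [[0,0,0.6],[0,0,0],0.25]
    - [[0,0,0.2],[0,0,0],0.25]
    - [[0,0,0.06],[0,0,0],0.25]
    - [[0,0,0],[0,0,0],0.25]

```text
clock: 35.48
position: [0.4256, 0.2809, 0.012]
ee_rot: [0.255, 0.967, -0.003, -0.003]
ft_force: [-0.2, -0.2, -1.4]
grip_width: 0.463
```

```bash
python3 - <<'E'
from h import *
togo(.4242,.280,.009,150.5)
E
```

```text
shift [ 0.03 -0.06  0.12] yaw 150.45 turn -0.0 pos [0.4256 0.2809 0.012 ] q7 [ 0.08  0.49 -0.88  1.93  0.46  0.94  0.03]
```

Emit:
move_arm:
  moves:
    - [[0.03,-0.03,0.1],[0,0,0],0.25]
    - [[0,0,0],[0,0,0],0.25]

```text
clock: 35.72
position: [0.4247, 0.2806, 0.0095]
ee_rot: [0.255, 0.967, -0.003, -0.003]
ft_force: [-0.6, 1.0, 0.2]
grip_width: 0.463
```

Emit:
move_arm:
  moves:
    - [[0,0,0.05],[0,0,0],0.25]
    - [[0,0,0],[0,0,0],0.25]

```text
clock: 35.98
position: [0.4247, 0.2807, 0.009]
ee_rot: [0.255, 0.967, -0.003, -0.002]
ft_force: [-3.2, -3.2, 13.9]
grip_width: 0.46
```

Emit:
move_arm:
  moves:
    - [[0,0,0],[0,0,0],0.5]
    - [[0,0,0],[0,0,0],0.56]
    - [[0,0,0],[0,0,0],0.62]
    - [[0,0,-0.5],[0,0,0],0.62]
    - [[0,0,-1],[0,0,0],0.62]

```text
clock: 36.6
position: [0.4242, 0.2805, 0.046]
ee_rot: [0.255, 0.967, -0.004, -0.003]
ft_force: [0.5, 0.3, 0.1]
grip_width: 0.62
```

Emit:
move_arm:
  moves:
    - [[0,0,-1],[0,0,0],0.62]
    - [[0,0,-1],[0,0,0],0.62]
    - [[0,0,-1],[0,0,0],0.62]
    - [[-1,0,-1],[0,0,0],0.62]
    - [[-1,-0.5,-1],[0,0,0],0.62]

```text
clock: 37.22
position: [0.4632, 0.2461, 0.1721]
ee_rot: [0.254, 0.967, -0.003, -0.003]
ft_force: [0.5, -0.0, 0.2]
grip_width: 0.621
```

Emit:
move_arm:
  moves:
    - [[-1,-0.5,-1],[0,0,0],0.62]
    - [[-1,-0.5,0],[0,0,0],0.62]
    - [[-1,-0.5,0],[0,0,0],0.62]
    - [[-1,-0.5,0],[0,0,0],0.62]
    - [[0,0,0],[0,0,0],0.62]

```text
clock: 37.85
position: [0.5264, 0.1509, 0.1958]
ee_rot: [0.257, 0.966, -0.003, -0.003]
ft_force: [0.6, 0.9, 0.4]
grip_width: 0.619
```

```bash
python3 - <<'E'
from h import *
S=camera("scene");T=camera("top");cv2.imwrite("pics/i.png",cv2.resize(S[130:470,120:520],None,fx=1.7,fy=1.7)[:,:,::-1])
cv2.imwrite("pics/itop.png",T[:,:,::-1]);togo(0,0,0,0)
E
```

```text
shift [ 15.22 -15.64   8.01] yaw 150.45 turn -29.5 pos [0.5251 0.1535 0.1959] q7 [ 0.42  0.32 -0.93  1.67  0.27  1.29  0.49]
```

View pics/i.png

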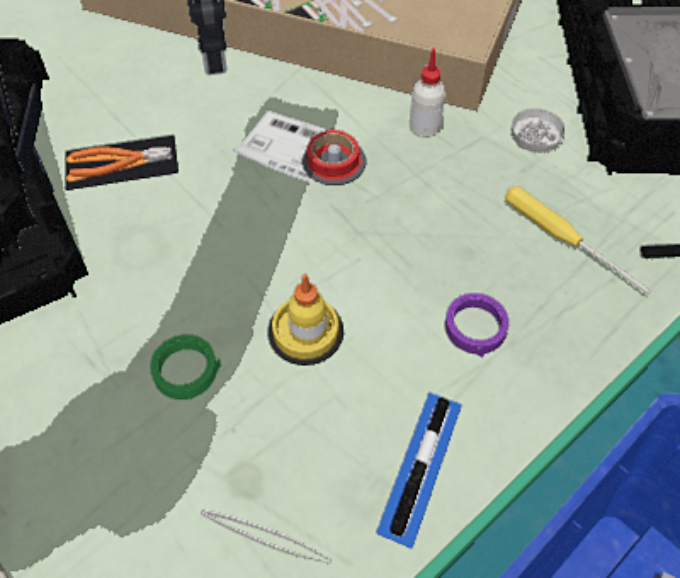

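View pics/itop.png

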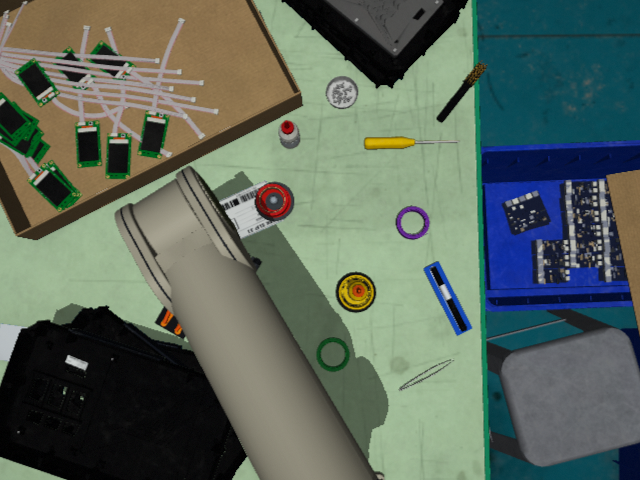

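```bash
python3 - <<'E'
from h import *
S=camera("scene");S0=cv2.imread("pics/scene0.png")[:,:,::-1]
print("expected px tip,grip,handle end", [proj('scene',p).round(1) for p in((.4955,.2396,.009),(.4242,.28,.009),(.3911,.2987,.009))])
f=lambda I:cv2.resize(I[200:250,150:235],None,fx=8,fy=6,interpolation=2)
cv2.imwrite("pics/j.png",np.vstack([f(S),f(S0)])[:,:,::-1])
E
```

```text
expected px tip,grip,handle end [array([218.8, 218.3]), array([179.1, 224.3]), array([160.5, 227.2])]
```

View pics/j.png

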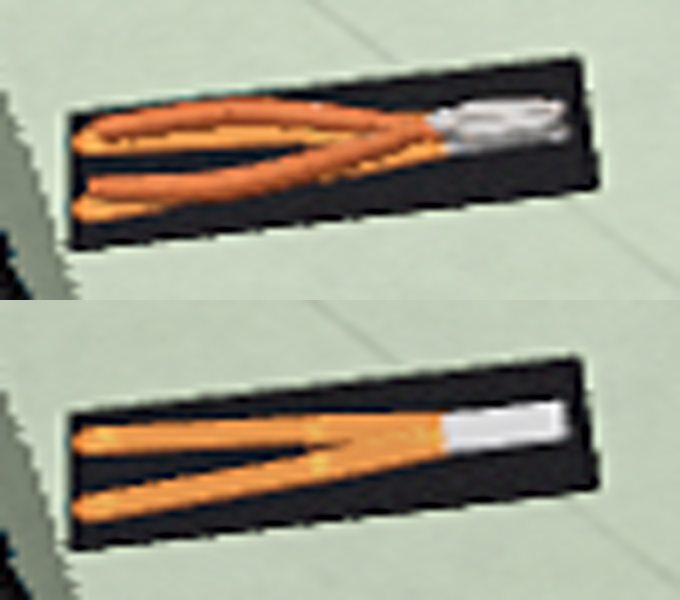

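```bash
python3 -c "
from workcell import *
print(hand_in(), get_obs()['clock'])"
```

```text
the job is handed in; nothing more can be done
the job is handed in; nothing more can be done
```

All four things are in their holders, put away in the order you listed, and the job was handed in after about 38 s of the 93 s allowed. `hand_in` gave no verdict.

- **Flux bottle:** it stands upright in the yellow cup and stayed upright in every view I took.
- **Marker pen:** it lies on its outline. I measured its middle about 1 mm from the mat's middle and its angle within about 0.3° of the mat's.
- **Red tape:** it lies flat over the spindle pin in both views. The green and purple rings were not touched.
- **Cutters:** they lie on the black mat with the jaws on the white part. Allowing for their height, they sit within about 2 mm of the outline by eye; the handles bow a little differently from the painted outline.
- **Bystanders:** the glue bottle and the screwdriver look unmoved in the last pictures, judged by eye.

While turning to pick up the pen, the last joint stopped at its -2.6 rad limit. I turned it back the other way, and the readings never showed it past the limit. The largest wrist force reported at the end of a move was about 14 N, when setting the cutters down. The gripper is clear of everything, about 0.2 m above the bench.

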